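# Gauge the wall of a gas cylinder

### The job

Take the orange pen gauge out of its charging stand, press the sprung dish of the couplant bottle right down with the gauge's probe face to wet it and let it come up again, then set the probe face inside the yellow ring on the gas cylinder, square to the cylinder's wall there, pushing gently so that the sprung probe goes about half-way in and does not bottom. Finish while still gripping the gauge and holding it steady like that for the reading; do not turn the cylinder in its rack or strike it, and leave the other things lying where they are.

Things in the scene. Friction and masses are not known exactly. Their poses are not given: they have to be found in the camera images.
- gauge: loose orange pen gauge, 0.1 to 0.16 kg, upright in its stand, probe down. Round about its z axis, z from probe to cap. Origin: centre of the underside of its black collar (38 mm across, z 0 to 5 mm), which rests on the stand's rim. Orange grip 28 mm across, z 5 to 75 mm; black cap to z 79; grey barrel 24 mm across to z -47, nose 16 mm across at z -60; 11 mm steel probe, flat face at z -70
- gauge_grip (a point): point on the gauge's axis at which to grip the orange part, 40 mm above the gauge's origin
- probe_face (a point): centre of the probe's flat face, on the gauge's axis, 70 mm below the gauge's origin when the probe is out (110 mm below gauge_grip)
- probe (a joint): how far the sprung probe is pushed into the nose, 0 (out) to 0.008 m (bottomed). Spring: 0.9 N to start moving, then 0.6 N per mm, 5.7 N when bottomed
- stand: black charging stand, fixed. Origin at the centre of its foot (86 mm across); an upright round sleeve with its rim 90 mm above the table, 43 mm outside, 34 mm bore at the rim; the gauge lifts straight up out of it (its probe clears the rim after 70 mm)
- dispenser: white couplant bottle 68 mm across with a blue cap 50 mm across and a sprung metal dish on top, clamped by a steel ring to a plate 110 mm square that is screwed to the table. Origin at the centre of the plate's underside
- dish_top (a point): centre of the flat dish, 52 mm across, its surface 138 mm above the table when up, level; moves with the dish
- dish (a joint): how far the dish is pressed down, 0 (up) to 0.008 m (right down). Spring: 0.9 N to start moving, 3.3 N right down; it springs back when let go
- cylinder: grey steel gas cylinder, 101 mm across, lying level in a fixed blue rack, straight wall 262 mm long, axis 78 mm above the table, brass valve at the far end. Origin on its axis; x along the axis to the valve, z square out of the wall through the yellow ring. Turned about its axis by up to 0.4 rad either way: the ring leans left or right. Sits stiffly (2.5 N m to turn)
- spot (a point): centre of the yellow painted ring (inside radius 13 mm, outside 17 mm) on the cylinder's wall, at the wall's surface; axes as the cylinder's, z square out of the wall
- step_block: bystander: loose steel calibration block with four steps, 80 x 22 mm, 10 to 34 mm high; origin at the centre of its underside
- wrench: bystander: loose steel wrench 170 mm long lying flat; origin near its middle, underside
- valve_cap: bystander: loose grey steel cylinder cap, 64 mm across, 76 mm high; origin at the centre of its underside
- regulator: bystander: loose brass pressure regulator with two dial gauges, lying flat, about 110 x 90 mm, 36 mm high; origin at the centre of the underside of its brass block
Not all that is in view belongs to the job. There is more than one size of the gauge; the one meant has the size given above.

How it is judged (in metres and radians):
On the way, in this order (a step that is already met when the one before it is completed fails the run):
1. the gripped gauge has been lifted clear of its stand (z of probe_face in the frame of stand above 0.093 m and contact force between gauge and the fingers above 1 N), for 0.1 s.
2. the dish has been pressed down, by more than 6.5 mm of its 8 mm, with the probe face of the gauge (value of joint dish above 0.0065 m and contact force between gauge and dispenser above 1 N and distance between probe_face and dish_top below 0.026 m and contact force between gauge and the fingers above 1 N), for 0.1 s.
At the end, for the whole second after the job is handed in: Gripped and still (under 10 mm/s), the gauge has its probe face on the wall within 8 mm of the ring's centre, its axis within 0.15 rad of square to the wall there, the probe 1.5 to 7 mm in (of 8 mm), 1 to 8 N on the cylinder; the dish is up again (within 1.5 mm) (distance between probe_face and spot below 0.008 m and angle between the z axis of gauge and the z axis of spot, either way round below 0.15 rad and value of joint probe between 0.0015 and 0.007 m and contact force between gauge and cylinder between 1 and 8 N and contact force between gauge and the fingers above 1 N and linear speed of gauge below 0.01 m/s and value of joint dish below 0.0015 m); the arm keeps its last pose, push and grip.
It fails at once if the cylinder is turned or shifted by more than 4 mm at the ring (distance of spot from where it was at the start of the episode above 0.004 m).
It fails at once if the cylinder is struck or pushed with more than 20 N by gauge or hand (contact force between any of gauge, the arm, the fingers and cylinder above 20 N).
It fails at once if a bystander is moved by more than 15 mm (distance of any of step_block, wrench, valve_cap, regulator from where it was at the start of the episode above 0.015 m).
It also fails if it takes over 48 s, if anything falls off the work surface, if the arm or the gripper's body presses on something with over 40 N, if the wrist force passes 120 N, or if a joint passes its speed limit or range.

### The arm

A 7-joint arm with a two-finger parallel gripper is mounted at the origin on the work surface. World frame = base frame: x ahead of the robot, y to its left, z up, the work surface at z = 0. Lengths are in mm, angles in rad, forces in N, time in s.
With the tool pointing down it reaches from about 425 to 925 mm from the base axis. Payload 6.8 kg.
Tool frame: the origin (TCP) lies at the very end of the fingers, on their centre line; the grasp point (between the pads) lies 19 mm behind it; z points along the fingers, y is the line along which they close (so a half turn about z gives the same grasp; the last joint's range is limited). The gripper opens to 88 mm and grips with 3 to 60 N. Pads are 20 mm wide; open, the fingers measure 115 mm over their backs; the gripper's body (75 mm by 178 mm) begins 61 mm behind the grasp point.
Start: joints at [-1.4, 0.477, 0.022, 1.555, -0.011, 1.109, -0.083], TCP at [185.757, 648.954, 222.664] pointing down, gripper open.
Joint ranges: [-2.96, 2.96], [-0.34, 2.1], [-1.41, 1.46], [0.24, 2.44], [-1.37, 4.51], [0.17, 1.92], [-2.96, 2.96]. Speed limits (rad/s): [2.39, 2.39, 3.14, 3.14, 3.14, 3.14, 3.14].

### API

Orientations are given as a unit quaternion [x, y, z, w].
In Python, from station import read_state, imaging, hand_in gives the robot as it stands.
- The arm moves only by the tool play_rows, never from a script. Its argument "plan" is one flat list of numbers, 6 for each row, row after row: the shift along the tool's x, y, z as a fraction of full scale, then the turn, a rotation vector about the tool's x, y, z as a fraction of full scale. A call has exactly 8 rows; each row shifts and turns the commanded pose from where the row before left it, along the tool's axes as they then stand; what a row does not reach is not made up. Full scale, the value 1, is 10 cm for a shift and pi rad for a turn. A row lasts 1/12 s, in which the tool goes at most 41.7 mm and 7.16 degrees, less where a joint would pass 70% of its speed; a pose out of reach is approached as far as the arm can. A call with a number of a shift or a turn outside -1 to 1 is refused whole. A call with a gripper value outside its range is refused whole. "claw" is the finger opening in mm, from 0 to 87.8, set as the call begins (left out, the last holds). The fingers move at their own pace and stop on an object; the grip force is fixed at half the most. Time passes only in rows, so rows that do not move let the fingers close, or fill a call up. It gives the time, the measured TCP pose, the force, the opening and the grip force at its end, in the units of the state.
- read_state(): the state, without advancing time (a new reading comes with each control period).
- imaging.snapshot(name): name is "scene" or "top" or "wrist"; returns a dict with "frame" (384x512x3 uint8, red, green, blue), "K" (3x3 intrinsics, pixels), "dist" ([k1, k2, p1, p2, k3] as OpenCV has them; the pictures are not rectified), "eye" and "rotation" of the camera in the world; the wrist camera has in their place "mount" (4x4, takes a point from camera to tool coordinates, whose origin is the TCP and whose axes are the flange's). Camera axes: x right, y down, z forward; pixel columns grow to the right and rows downward; lengths in mm; the calibration is good to about 2 mm. A picture is of the moment at which its call begins: read the wrist's pose just before it. There is no depth.
- hand_in(): hands the job in; it is judged then, once.
The state is a dict: "time_s": time; "joint_pos": joint angles; "dq": joint speeds; "effort": joint torques, N m; "tool_pos": TCP position; "tool_rot": TCP orientation; "ft_force": force on the tool from outside, world axes, zero at the start; "ft_torque": the same for the moment, N m; "opening": opening from 0.0 (shut) to 1.0 (fully open); "grip_force": force on a finger pad.
Only numpy, scipy, OpenCV 4.12 (cv2) and the standard library are available. Lean on these libraries where they do the work, as an engineer would, in place of code of your own. Each camera call takes 0.05 s, during which the arm holds its last target. There are 200 camera calls.

## Working session

There is one attempt and no reset: what is moved stays moved. The work goes in short steps, Python scripts to look and compute and a tool call to move; the robot and the scene stay as the last step left them, time stands still between calls to the robot, and variables do not carry over. Pictures are saved under pics/ and viewed, at most 10 in all, crops included, and the job is handed in when it is done.

Besides the shell and the picture viewer there is one more tool, called after ">>>" as name(argument=value, ...), one argument or row to a line, values as JSON. play_rows: Moves the arm, as the interface text tells. Shift numbers are shares of 10 cm and turn numbers shares of pi rad, none past 1 either way. Its arguments: {"type":"object","properties":{"plan":{"type":"array","items":{"type":"number"}},"claw":{"type":"number"}},"required":["plan"]}

```bash
mkdir -p pics; ls; python3 - <<'E'
from station import read_state, imaging
import cv2,pickle,numpy as np
s=read_state();print({k:np.round(v,3) for k,v in s.items()})
d={}
for n in("scene","top","wrist"):
    r=imaging.snapshot(n);d[n]=r;cv2.imwrite(f"pics/{n}0.png",r["frame"][:,:,::-1])
    print(n,{k:np.round(v,3).tolist() for k,v in r.items() if k!="frame"})
pickle.dump(d,open("d0.pkl","wb"))
E
```

```text
pics
{'time_s': np.float64(0.0), 'joint_pos': array([-1.4  ,  0.478,  0.022,  1.556, -0.011,  1.109, -0.083]), 'dq': array([-0.001,  0.   ,  0.001,  0.   , -0.   ,  0.001, -0.001]), 'effort': array([-0.0000e+00, -5.8285e+01,  1.5350e+00, -2.7261e+01, -5.4000e-02,
        1.7000e-02,  0.0000e+00]), 'tool_pos': array([185.602, 648.384, 221.718]), 'tool_rot': array([ 0.139,  0.99 , -0.001, -0.   ]), 'ft_force': array([-0.267,  0.613, -1.116]), 'ft_torque': array([ 0.013,  0.028, -0.058]), 'grip_force': np.float64(0.0), 'opening': np.float64(1.002)}
scene {'K': [[403.918, 0.0, 255.954], [0.0, 403.918, 190.239], [0.0, 0.0, 1.0]], 'dist': [-0.092, 0.0, 0.0, 0.0, 0.0], 'eye': [1156.695, -182.79, 1001.888], 'rotation': [0.781, 0.555, -0.167, -0.232]}
top {'K': [[466.322, 0.0, 260.891], [0.0, 466.322, 188.628], [0.0, 0.0, 1.0]], 'dist': [-0.074, 0.0, 0.0, 0.0, 0.0], 'eye': [376.857, -15.659, 1596.192], 'rotation': [0.713, -0.699, 0.047, -0.045]}
wrist {'K': [[311.723, 0.0, 255.913], [0.0, 311.723, 190.927], [0.0, 0.0, 1.0]], 'dist': [-0.065, 0.0, 0.0, 0.0, 0.0], 'mount': [[-0.0, -0.957, -0.291, 80.824], [1.0, -0.0, -0.0, -0.272], [0.0, -0.291, 0.957, -161.883], [0.0, 0.0, 0.0, 1.0]]}
```

View pics/scene0.png

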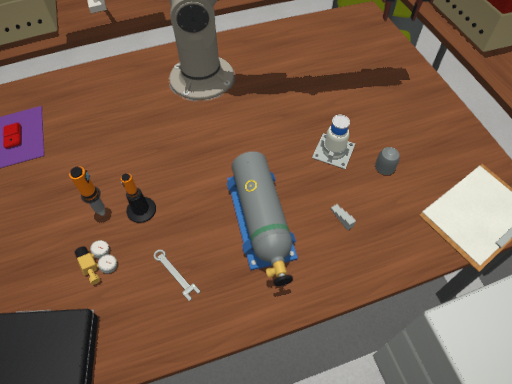

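View pics/top0.png

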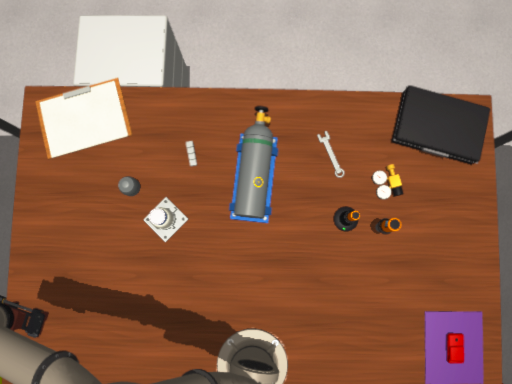

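The scene view shows an orange gauge in the black stand at about (135,195) and a larger one at (88,190). The ring is at (251,185) and the dispenser at (338,130). In the top view the stand gauge is at (350,217), the other gauge at (392,226), the ring at (258,182) and the dish at (158,217). Next I'll enlarge both gauges.

```bash
cat > h.py <<'E'
import numpy as np,cv2
from scipy.spatial.transform import Rotation as R
def cam(c,state=None):
    if "mount" in c:
        T=np.eye(4);T[:3,:3]=R.from_quat(state["tool_rot"]).as_matrix();T[:3,3]=state["tool_pos"]
        M=T@np.array(c["mount"]);return M[:3,3],M[:3,:3]
    r=np.array(c["rotation"]);return np.array(c["eye"]),(R.from_quat(r).as_matrix() if r.size==4 else r)
def ray(c,uv,state=None):
    o,Rm=cam(c,state);p=cv2.undistortPoints(np.array(uv,float).reshape(-1,1,2),np.array(c["K"]),np.array(c["dist"]))[:,0]
    d=np.c_[p,np.ones(len(p))]@Rm.T;return o,d/np.linalg.norm(d,axis=1,keepdims=True)
def onz(c,uv,z,state=None):
    o,d=ray(c,uv,state);return o+d*((z-o[2])/d[:,2:])
def proj(c,P,state=None):
    o,Rm=cam(c,state);rv=cv2.Rodrigues(Rm.T)[0]
    return cv2.projectPoints(np.array(P,float).reshape(-1,1,3),rv,-Rm.T@o,np.array(c["K"]),np.array(c["dist"]))[0][:,0]
def tri(rs):
    A=np.zeros((3,3));b=np.zeros(3)
    for o,d in rs:
        m=np.eye(3)-np.outer(d[0],d[0]);A+=m;b+=m@o
    p=np.linalg.solve(A,b);return p,[np.linalg.norm(np.cross(p-o,d[0])) for o,d in rs]
def mask(c,lo,hi,roi):
    x0,y0,x1,y1=roi;m=np.zeros(c["frame"].shape[:2],np.uint8)
    m[y0:y1,x0:x1]=cv2.inRange(cv2.cvtColor(np.ascontiguousarray(c["frame"]),cv2.COLOR_RGB2HSV),lo,hi)[y0:y1,x0:x1];return m
E
python3 - <<'E'
from h import *;import pickle
d=pickle.load(open("d0.pkl","rb"))
t=d["top"]["frame"];s=d["scene"]["frame"]
f=lambda a:cv2.resize(a[:,:,::-1],None,fx=5,fy=5,interpolation=cv2.INTER_CUBIC)
a=f(s[150:230,60:165][:, :80]);b=f(t[190:250,330:410])
cv2.imwrite("pics/z0.png",np.hstack([f(s[155:230,62:162])[:375,:500],cv2.resize(f(t[195:245,330:410]),(300,188))[:188].repeat(1,0) if 0 else cv2.copyMakeBorder(cv2.resize(f(t[195:245,330:410]),(300,188)),0,187,0,0,cv2.BORDER_CONSTANT)]))
S,T=d["scene"],d["top"]
print("base?",onz(T,[[252,362]],0),onz(S,[[201,78]],0))
yl=((20,150,150),(35,255,255))
for n,c,roi in(("S",S,(235,170,270,200)),("T",T,(245,170,270,195))):
    m=mask(c,*yl,roi);ys,xs=np.nonzero(m);e=cv2.fitEllipse(cv2.convexHull(np.c_[xs,ys].astype(np.int32)))
    print(n,len(xs),xs.mean(),ys.mean(),e); c["ring"]=[e[0]]
print("ring",tri([ray(S,S["ring"]),ray(T,T["ring"])]))
# cylinder edges at ground reference, dispensers
print("disp plate T",onz(T,[[166,220]],4),"S",onz(S,[[334,151]],4))
print("dish T",onz(T,[[158,217]],138),"S",onz(S,[[341,122]],138))
print("stand foot T",onz(T,[[347,219]],5),"S",onz(S,[[141,210]],5))
print("stand gauge cap T",onz(T,[[354,216]],169),"S",onz(S,[[128,177]],169))
print("other cap T",onz(T,[[395,225]],169),"S",onz(S,[[78,172]],169))
E
```

```text
base? [[ 5.62860214 -0.42008646  0.        ]] [[ 4.15458789 -0.53693484  0.        ]]
S 30 250.1 185.06666666666666 ((250.35882568359375, 185.42649841308594), (9.899335861206055, 11.883939743041992), 44.45082092285156)
T 29 258.58620689655174 181.86206896551724 ((258.1231689453125, 181.5317840576172), (8.807234764099121, 10.175505638122559), 3.4976634979248047)
ring (array([593.84403265,  -8.05117171, 125.0044893 ]), [np.float64(1.028809746038633), np.float64(1.0288097460385888)])
disp plate T [[472.07311159 304.00992903   4.        ]] S [[479.69766591 309.06735229   4.        ]]
dish T [[472.91426564 302.76320551 138.        ]] S [[479.78061187 308.66225185 138.        ]]
stand foot T [[ 487.84473959 -315.46537935    5.        ]] S [[ 493.29452873 -308.16642392    5.        ]]
stand gauge cap T [[ 486.03308517 -306.25156386  169.        ]] S [[ 494.35972051 -301.84557936  169.        ]]
other cap T [[ 460.53227676 -433.42263524  169.        ]] S [[ 433.94425333 -424.84538459  169.        ]]
```

View pics/z0.png

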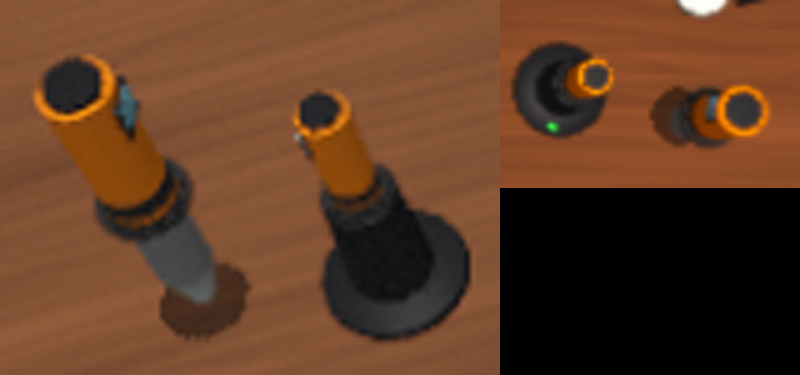

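>>> play_rows(
  plan=[-0.274,-0.219,-0.082,0,0,0,-0.274,-0.219,-0.082,0,0,0,-0.274,-0.219,-0.082,0,0,0,-0.274,-0.219,-0.082,0,0,0,-0.274,-0.219,-0.082,0,0,0,-0.274,-0.219,-0.082,0,0,0,-0.274,-0.219,-0.082,0,0,0,-0.274,-0.219,-0.082,0,0,0],
  claw=87,
)

```text
time_s: 0.82
tool_pos: [348.9, 418.4, 288.5]
tool_rot: [0.139, 0.99, -0.0, -0.0]
ft_force: [0.1, 1.7, 0.0]
opening: 0.989
grip_force: 0.0
```

>>> play_rows(
  plan=[-0.274,-0.219,-0.082,0,0,0,-0.274,-0.219,-0.082,0,0,0,-0.274,-0.219,-0.082,0,0,0,-0.274,-0.219,-0.082,0,0,0,0,0,0,0,0,0.039,0,0,0,0,0,0.039,0,0,0,0,0,0.039,0,0,0,0,0,0.039],
)

```text
time_s: 1.48
tool_pos: [429.5, 305.4, 320.9]
tool_rot: [0.378, 0.926, -0.0, -0.0]
ft_force: [-1.1, -0.4, -0.3]
opening: 0.992
grip_force: 0.0
```

```bash
cat > look.py <<'E'
import sys,pickle,cv2,numpy as np
from station import read_state,imaging
n=sys.argv[1];s=read_state();r=imaging.snapshot("wrist");r["st"]=s
pickle.dump(r,open(f"{n}.pkl","wb"));cv2.imwrite(f"pics/{n}.png",r["frame"][:,:,::-1])
print(s["time_s"],np.round(s["tool_pos"],1),np.round(s["tool_rot"],4),np.round(s["joint_pos"],2),np.round(s["ft_force"],2))
E
python3 look.py w1
```

```text
1.4833 [429.5 305.4 320.9] [ 3.782e-01  9.257e-01 -1.000e-04 -1.000e-04] [-0.96  0.14  0.25  1.79 -0.04  1.21  0.1 ] [-1.14 -0.41 -0.27]
```

View pics/w1.png

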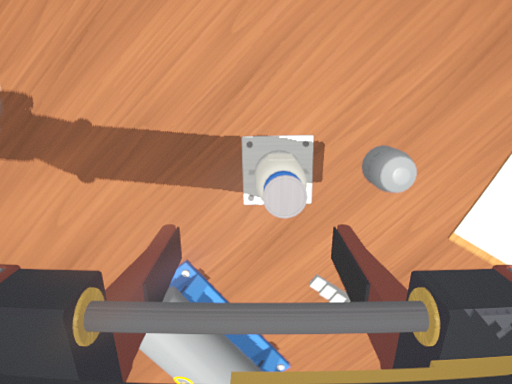

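The wrist view shows the dish at about (285,195), the dispenser plate centred near (278,170), and the ring at the bottom edge near (183,380). I'll turn the dish into a position while moving on towards the cylinder.

```bash
python3 - <<'E'
from h import *;import pickle
r=pickle.load(open("w1.pkl","rb"));s=r["st"]
hsv=cv2.cvtColor(np.ascontiguousarray(r["frame"]),cv2.COLOR_RGB2HSV)
print([hsv[y,285].tolist() for y in range(165,222,4)]);print([hsv[200,x].tolist() for x in range(255,316,5)])
print(onz(r,[[285,195.5]],138,s),onz(r,[[278,170]],5,s))
p=onz(r,[[264,195],[306,195],[285,217.5],[285,173.5]],138,s);print(p)
d=pickle.load(open("d0.pkl","rb"))
P=onz(r,[[285,195.5]],138,s)
print(proj(d["top"],P),proj(d["scene"],P))
E
```

```text
[[24, 16, 226], [23, 19, 237], [106, 183, 205], [4, 9, 215], [175, 7, 215], [0, 5, 213], [0, 6, 213], [175, 7, 213], [0, 6, 211], [168, 6, 211], [175, 7, 210], [175, 7, 208], [174, 6, 209], [176, 10, 214], [12, 137, 209]]
[[0, 0, 255], [0, 0, 255], [0, 9, 207], [175, 7, 211], [175, 7, 212], [170, 7, 209], [176, 8, 211], [0, 7, 211], [175, 7, 212], [170, 7, 211], [175, 7, 207], [0, 0, 255], [12, 136, 207]]
[[474.04659099 308.09184285 138.        ]] [[475.01027558 308.2762595    5.        ]]
[[456.51596621 291.09461487 138.        ]
 [490.72631293 325.9588128  138.        ]
 [494.17095431 289.41034679 138.        ]
 [454.79590284 325.99168319 138.        ]]
[[156.33115537 216.60247444]] [[339.95466427 120.6622385 ]]
```

>>> play_rows(
  plan=[-0.36,-0.125,-0.01,0,0,0,-0.36,-0.125,-0.01,0,0,0,-0.36,-0.125,-0.01,0,0,0,-0.36,-0.125,-0.01,0,0,0,-0.36,-0.125,-0.01,0,0,0,-0.36,-0.125,-0.01,0,0,0,-0.36,-0.125,-0.01,0,0,0,-0.36,-0.125,-0.01,0,0,0],
)

```text
time_s: 2.2
tool_pos: [567.3, 32.0, 329.1]
tool_rot: [0.373, 0.928, 0.0, -0.0]
ft_force: [-0.7, 0.5, 0.2]
opening: 0.99
grip_force: 0.0
```

>>> play_rows(
  plan=[-0.36,-0.125,-0.01,0,0,0,0,0,0,0,0,0.039,0,0,0,0,0,0.039,0,0,0,0,0,0.039,0,0,0,0,0,0.039,0,0,0,0,0,0.039,0,0,0,0,0,0.039,0,0,0,0,0,0.039],
)

```text
time_s: 2.87
tool_pos: [584.0, -0.2, 329.8]
tool_rot: [0.728, 0.686, -0.0, -0.0]
ft_force: [0.3, 0.1, -0.2]
opening: 0.991
grip_force: 0.0
```

```bash
python3 look.py w2
```

```text
2.8667 [ 5.840e+02 -2.000e-01  3.298e+02] [ 7.275e-01  6.861e-01 -2.000e-04 -2.000e-04] [-0.61  0.27  0.64  1.67 -0.17  1.25  0.  ] [ 0.33  0.07 -0.19]
```

View pics/w2.png

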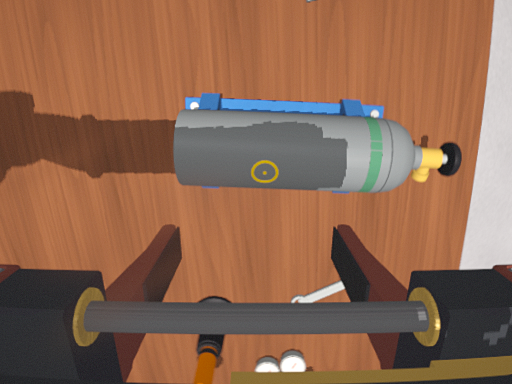

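The ring is at (264,172), with the cylinder wall edges near rows 112 and 188 between columns 180 and 370. I'll get the axis from the tangent planes and the ring from the ray and wall intersection.

```bash
cat > cyl.py <<'E'
from h import *;import pickle,sys
r=pickle.load(open(sys.argv[1]+".pkl","rb"));s=r["st"];x0,x1=int(sys.argv[2]),int(sys.argv[3])
hsv=cv2.cvtColor(np.ascontiguousarray(r["frame"]),cv2.COLOR_RGB2HSV)
up,lo=[],[]
for x in range(x0,x1,3):
    col=hsv[:,x,1]<90
    y=150
    a=y
    while col[a] or (20<=hsv[a,x,0]<=35): a-=1
    b=y
    while col[b] or (20<=hsv[b,x,0]<=35): b+=1
    up.append([x,a+.5]);lo.append([x,b-.5])
o,_=cam(r,s)
def plane(pts):
    pts=np.array(pts,float);k=np.polyfit(pts[:,0],pts[:,1],1);res=pts[:,1]-np.polyval(k,pts[:,0]);g=abs(res-np.median(res))<1.2
    _,d=ray(r,pts[g],s);n=np.linalg.svd(d)[2][2];print("edge",g.sum(),len(g),np.round(np.polyval(k,[x0,x1]),1),"rms",np.std(d@n));return n
n1,n2=plane(up),plane(lo)
if n1@n2<0:n2=-n2
# axis direction common to both planes; both signs so that centre plane normal is n1+n2
nb=(n1+n2);nb/=np.linalg.norm(nb);half=np.arccos(abs(n1@n2))/2
ax=np.cross(n1,n2);ax/=np.linalg.norm(ax);ax*=np.sign(ax[0]);print("axis dir",ax,"dist of axis from eye",50.5/np.sin(half))
axl=np.array([ax[0],ax[1],0]);axl/=np.linalg.norm(axl)
# point on plane at z=78 near
u=np.array([-axl[1],axl[0],0]);p0=np.array([o[0],o[1],78.]);t=nb@(o-p0)/(nb@u);p=p0+u*t
# level distance check
print("axis point at x=594:",p+axl*(594-p[0])/axl[0],"level dir",axl,"predicted axis distance",np.linalg.norm(np.cross(o-p,axl)))
m=mask(r,(22,150,120),(36,255,255),(230,140,300,200));ys,xs=np.nonzero(m);e=cv2.fitEllipse(cv2.convexHull(np.c_[xs,ys].astype(np.int32)));print("ring",e)
_,d=ray(r,[e[0]],s);d=d[0]
w=o-p;w-=axl*(w@axl);v=d-axl*(d@axl);A,B,C=v@v,v@w,w@w-50.5**2
t=(-B-np.sqrt(B*B-A*C))/A;P=o+d*t;q=P-p;nz=q-axl*(q@axl);nz/=np.linalg.norm(nz)
print("spot",P,"normal",nz,"lean",np.arctan2(nz@u,nz[2]))
D=pickle.load(open("d0.pkl","rb"));print(proj(D["top"],P),proj(D["scene"],P))
E
python3 cyl.py w2 225 335
python3 - <<'E'
from h import *;import pickle
r=pickle.load(open("w2.pkl","rb"));s=r["st"]
d=pickle.load(open("d0.pkl","rb"))
# orange cap ring of stand gauge in top and scene
for n,roi in(("top",(345,205,365,228)),("scene",(118,170,136,196))):
    m=mask(d[n],(8,190,150),(20,255,255),roi);ys,xs=np.nonzero(m);print(n,len(xs),xs.min(),xs.max(),ys.min(),ys.max())
E
```

```text
edge 37 37 [109.9 114.7] rms 0.0008735705608497831
edge 36 37 [185.4 190.3] rms 0.0008847544604793653
axis dir [ 0.99511721 -0.0982543   0.00937153] dist of axis from eye 421.78687628492173
axis point at x=594: [594.          10.18708193  78.        ] level dir [ 0.99516091 -0.09825861  0.        ] predicted axis distance 419.352883303096
ring ((264.26458740234375, 171.35350036621094), (22.307485580444336, 27.02668571472168), 89.85791778564453)
spot [592.71440874  -7.64332834 125.23237339] normal [-0.0347708  -0.35215784  0.93529452] lean -0.3617058861668559
[[257.67657626 181.78427712]] [[249.97518797 185.03631388]]
top 49 350 360 210 219
scene 32 120 131 174 182
```

>>> play_rows(
  plan=[-0.388,-0.095,0.05,0,0,0,-0.388,-0.095,0.05,0,0,0,-0.388,-0.095,0.05,0,0,0,-0.388,-0.095,0.05,0,0,0,-0.388,-0.095,0.05,0,0,0,-0.388,-0.095,0.05,0,0,0,-0.388,-0.095,0.05,0,0,0,-0.388,-0.095,0.05,0,0,0],
)

```text
time_s: 3.58
tool_pos: [490.1, -307.5, 289.8]
tool_rot: [0.724, 0.689, 0.0, -0.0]
ft_force: [0.3, -0.9, 0.6]
opening: 0.994
grip_force: 0.0
```

>>> play_rows(
  plan=[0,0,0,0,0,0,0,0,0,0,0,0,0,0,0,0,0,0,0,0,0,0,0,0,0,0,0,0,0,0,0,0,0,0,0,0,0,0,0,0,0,0,0,0,0,0,0,0],
)

```text
time_s: 4.25
tool_pos: [491.3, -305.4, 290.1]
tool_rot: [0.726, 0.688, 0.0, 0.0]
ft_force: [0.0, -0.3, 0.5]
opening: 0.992
grip_force: 0.0
```

```bash
python3 look.py w3
```

```text
4.25 [ 491.3 -305.4  290.1] [7.260e-01 6.877e-01 1.000e-04 0.000e+00] [-0.14  0.31  0.76  1.75 -0.23  1.17  0.62] [ 0.04 -0.32  0.52]
```

View pics/w3.png

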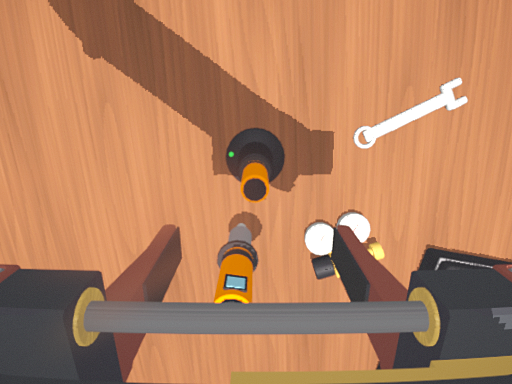

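The stand gauge's cap is at about (255,188) and the foot centre at (256,156). The larger decoy gauge is at about (238,270).

```bash
python3 - <<'E'
from h import *;import pickle
r=pickle.load(open("w3.pkl","rb"));s=r["st"];d=pickle.load(open("d0.pkl","rb"))
m=mask(r,(5,150,120),(20,255,255),(240,160,272,205));
hsv=cv2.cvtColor(np.ascontiguousarray(r["frame"]),cv2.COLOR_RGB2HSV)
c=mask(r,(0,0,0),(180,255,75),(243,172,268,203));n,l,st,ce=cv2.connectedComponentsWithStats(c);print(st[1:],ce[1:])
ys,xs=np.nonzero(mask(r,(0,0,0),(180,255,75),(220,120,295,190)));print("foot",xs.min(),xs.max(),ys.min(),ys.max())
for uv in([255,188],):
    P=onz(r,[uv],169,s);print("cap",P,proj(d["top"],P),proj(d["scene"],P))
print("foot",onz(r,[[256,156],[227,156],[285,156]],8,s))
Q=np.array([[490,-305,169.]]);print(proj(r,[[P[0][0],P[0][1],169],[P[0][0],P[0][1],0]],s))
# decoy: nose/cap by top & scene
print("decoy",tri([ray(d["top"],[[395,225]]),ray(d["scene"],[[77,172.5]])]))
E
```

```text
[[248 179  17  21 153]
 [245 185   1   4   4]
 [252 184   1   1   1]
 [248 188   1   1   1]
 [245 190   1   1   1]
 [245 192   1   1   1]
 [255 192   1   1   1]
 [246 194   1   1   1]
 [252 194   1   1   1]
 [254 194   1   1   1]
 [256 195   1   1   1]
 [247 196   5   3   7]] [[258.25490196 187.54248366]
 [245.         186.5       ]
 [252.         184.        ]
 [248.         188.        ]
 [245.         190.        ]
 [245.         192.        ]
 [255.         192.        ]
 [246.         194.        ]
 [252.         194.        ]
 [254.         194.        ]
 [256.         195.        ]
 [249.14285714 197.        ]]
foot 227 283 128 189
cap [[ 489.57818722 -308.50065963  169.        ]] [[354.72059243 214.86300695]] [[125.1437044  176.26626233]]
foot [[ 490.53721887 -307.90176844    8.        ]
 [ 448.78684538 -305.59858589    8.        ]
 [ 532.28799998 -310.14721025    8.        ]]
[[255.         188.        ]
 [255.36983199 155.43415997]]
decoy (array([ 458.80399725, -422.08855408,  197.62377175]), [np.float64(2.836399717226852), np.float64(2.8363997172269046)])
```

>>> play_rows(
  plan=[-0.029,-0.012,0.3,0,0,0,0,0,0.3,0,0,0,0,0,0.3,0,0,0,0,0,0.3,0,0,0,0,0,0.3,0,0,0,0,0,0.2,0,0,0,0,0,0.09,0,0,0,0,0,0,0,0,0],
)

```text
time_s: 4.97
tool_pos: [488.6, -308.1, 109.3]
tool_rot: [0.726, 0.687, -0.001, -0.002]
ft_force: [0.2, 0.1, 0.3]
opening: 0.991
grip_force: 0.0
```

>>> play_rows(
  plan=[0,0,0,0,0,0,0,0,0,0,0,0,0,0,0,0,0,0,0,0,0,0,0,0,0,0,0,0,0,0,0,0,0,0,0,0,0,0,0,0,0,0,0,0,0,0,0,0],
  claw=15,
)

```text
time_s: 5.63
tool_pos: [489.7, -308.8, 111.2]
tool_rot: [0.727, 0.687, 0.0, 0.0]
ft_force: [-0.3, -0.5, 0.2]
opening: 0.428
grip_force: 0.0
```

>>> play_rows(
  plan=[0,0,0,0,0,0,0,0,0,0,0,0,0,0,0,0,0,0,0,0,0,0,0,0,0,0,0,0,0,0,0,0,0,0,0,0,0,0,0,0,0,0,0,0,0,0,0,0],
)

```text
time_s: 6.3
tool_pos: [489.6, -308.8, 111.0]
tool_rot: [0.727, 0.687, 0.0, -0.0]
ft_force: [0.9, -0.1, 1.5]
opening: 0.318
grip_force: 30.0
```

>>> play_rows(
  plan=[0,0,-0.1,0,0,0,0,0,-0.2,0,0,0,0,0,-0.25,0,0,0,0,0,-0.25,0,0,0,0,0,-0.3,0,0,0,0,0,-0.3,0,0,0,0,0,-0.3,0,0,0,0,0,-0.2,0,0,0],
)

```text
time_s: 6.97
tool_pos: [489.7, -309.6, 304.5]
tool_rot: [0.727, 0.687, 0.001, 0.001]
ft_force: [0.3, -0.3, -2.6]
opening: 0.318
grip_force: 30.0
```

```bash
python3 look.py w4
```

```text
6.9667 [ 489.7 -309.6  304.5] [7.268e-01 6.868e-01 6.000e-04 1.300e-03] [-0.15  0.3   0.77  1.73 -0.23  1.2   0.62] [ 0.34 -0.33 -2.59]
```

View pics/w4.png

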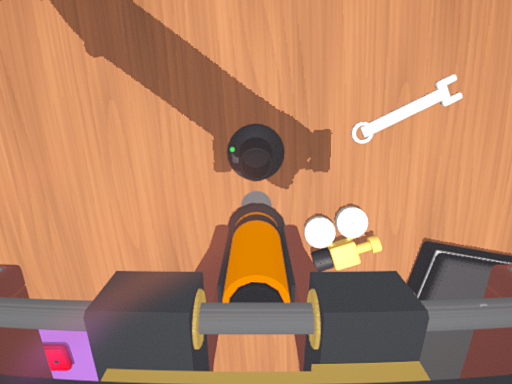

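>>> play_rows(
  plan=[0.25,-0.02,0,0,0,0,0.385,-0.031,0,0,0,0,0.385,-0.031,0,0,0,0,0.385,-0.031,0,0,0,0,0.385,-0.031,0,0,0,0,0.385,-0.031,0,0,0,0,0.385,-0.031,0,0,0,0,0.385,-0.031,0,0,0,0],
)

```text
time_s: 7.68
tool_pos: [481.4, -11.9, 301.0]
tool_rot: [0.727, 0.687, 0.0, -0.0]
ft_force: [0.5, -0.2, -0.9]
opening: 0.313
grip_force: 30.0
```

>>> play_rows(
  plan=[0.385,-0.031,0,0,0,0,0.385,-0.031,0,0,0,0,0.385,-0.031,0,0,0,0,0.385,-0.031,0,0,0,0,0.385,-0.031,0,0,0,0,0.385,-0.031,0,0,0,0,0.385,-0.031,0,0,0,0,0.385,-0.031,0,0,0,0],
)

```text
time_s: 8.35
tool_pos: [474.1, 296.8, 300.9]
tool_rot: [0.727, 0.687, -0.0, -0.0]
ft_force: [0.9, -0.4, -1.4]
opening: 0.314
grip_force: 30.0
```

>>> play_rows(
  plan=[0.137,-0.015,0.1,0,0,0,0,0,0.2,0,0,0,0,0,0.2,0,0,0,0,0,0,0,0,0,0,0,0,0,0,0,0,0,0,0,0,0,0,0,0,0,0,0,0,0,0,0,0,0],
)

```text
time_s: 9.02
tool_pos: [474.7, 309.3, 252.4]
tool_rot: [0.727, 0.687, 0.001, -0.0]
ft_force: [0.1, 0.6, -1.0]
opening: 0.315
grip_force: 30.0
```

```bash
python3 look.py w5; python3 - <<'E'
from h import *;import pickle
r=pickle.load(open("w5.pkl","rb"));s=r["st"]
T=lambda p:R.from_quat(s["tool_rot"]).apply(p)+s["tool_pos"]
P=T([0,0,91]);print("face",P,"vs dish",P-[474.5,308.2,138]);print("proj face, nose, collar, dish",proj(r,[P,T([0,0,81]),T([0,0,21]),[474.5,308.2,138]],s))
c=pickle.load(open("w4.pkl","rb"));st=c["st"];Q=R.from_quat(st["tool_rot"]).apply([[0,0,91],[0,0,81],[0,0,68]])+st["tool_pos"];print("w4",proj(c,Q,st))
E
```

```text
9.0167 [474.7 309.3 252.4] [ 0.7267  0.6869  0.0011 -0.    ] [-0.99  0.28  0.37  1.81 -0.11  1.08 -0.63] [ 0.11  0.57 -1.03]
face [474.87874839 309.41643785 161.37436788] vs dish [ 0.37874839  1.21643785 23.37436788]
proj face, nose, collar, dish [[256.75753544 194.35274685]
 [256.78207424 198.03668736]
 [256.97826732 227.57189618]
 [256.33245096 188.02321438]]
w4 [[256.75781791 194.35249147]
 [256.78235768 198.03642461]
 [256.81711396 203.25791718]]
```

View pics/w5.png

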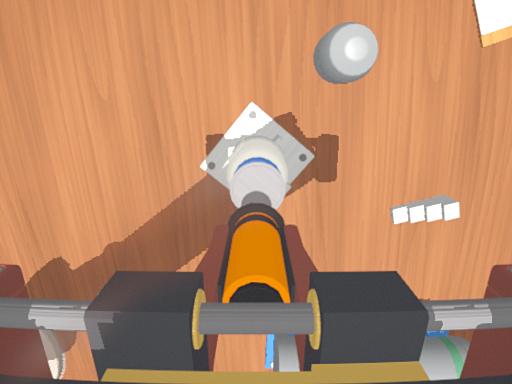

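The probe is centred over the dish, with the nose at (257,195) and the dish at (257,188). Pressing down now.

>>> play_rows(
  plan=[-0.01,0,0.1,0,0,0,0,0,0.08,0,0,0,0,0,0.05,0,0,0,0,0,0.04,0,0,0,0,0,0.04,0,0,0,0,0,0.04,0,0,0,0,0,0,0,0,0,0,0,0,0,0,0],
)

```text
time_s: 9.73
tool_pos: [473.7, 308.0, 216.0]
tool_rot: [0.727, 0.687, -0.0, -0.0]
ft_force: [-1.5, -1.0, 3.2]
opening: 0.316
grip_force: 30.0
```

```bash
python3 -c "
from station import read_state as r
s=r();print(s['tool_pos'],s['ft_force'],s['tool_rot'])"
```

```text
[473.7239318  307.97411863 216.03198015] [-1.50809974 -1.0415724   3.2220315 ] [ 7.26558287e-01  6.87104677e-01 -4.56832697e-04 -9.60080741e-05]
```

>>> play_rows(
  plan=[0,0,0.01,0,0,0,0,0,0,0,0,0,0,0,0,0,0,0,0,0,0,0,0,0,0,0,0,0,0,0,0,0,0,0,0,0,0,0,0,0,0,0,0,0,0,0,0,0],
)

```text
time_s: 10.4
tool_pos: [473.9, 308.2, 215.1]
tool_rot: [0.727, 0.687, 0.0, -0.0]
ft_force: [-2.5, -0.6, 2.5]
opening: 0.316
grip_force: 30.0
```

```bash
cat >scn.py <<'E'
import sys,cv2
from station import imaging
f=imaging.snapshot("scene")["frame"][:,:,::-1];x,y,w,h=map(int,sys.argv[2:6])
cv2.imwrite(f"pics/{sys.argv[1]}.png",cv2.resize(f[y:y+h,x:x+w],None,fx=6,fy=6,interpolation=cv2.INTER_CUBIC))
E
python3 scn.py s5 295 75 100 90
```

```text
(no output)
```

View pics/s5.png

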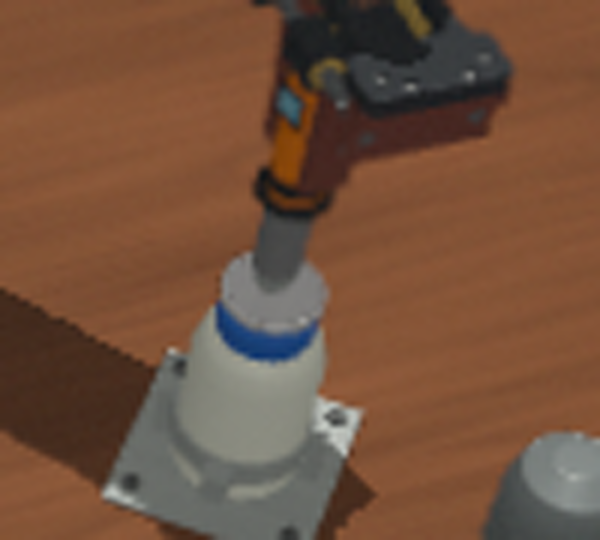

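The dish looks flush on the blue cap. I'll press 1.5 mm more for margin and then lift.

>>> play_rows(
  plan=[0,0,0.015,0,0,0,0,0,0,0,0,0,0,0,0,0,0,0,0,0,0,0,0,0,0,0,0,0,0,0,0,0,0,0,0,0,0,0,0,0,0,0,0,0,0,0,0,0],
)

```text
time_s: 11.12
tool_pos: [474.1, 308.2, 213.6]
tool_rot: [0.727, 0.687, 0.0, 0.0]
ft_force: [-1.6, -0.8, 4.5]
opening: 0.315
grip_force: 30.0
```

>>> play_rows(
  plan=[0,0,-0.04,0,0,0,0,0,-0.06,0,0,0,0,0,-0.1,0,0,0,0,0,-0.2,0,0,0,0,0,-0.2,0,0,0,0,0,-0.2,0,0,0,0,0,-0.2,0,0,0,0,0,0,0,0,0],
)

```text
time_s: 11.78
tool_pos: [475.9, 309.4, 318.2]
tool_rot: [0.727, 0.687, 0.004, 0.0]
ft_force: [0.5, 0.2, -1.8]
opening: 0.317
grip_force: 30.0
```

```bash
cat > go.py <<'E'
from h import *;from station import read_state
s=read_state();r=R.from_quat(s["tool_rot"]);p=s["tool_pos"]
n=np.array([-.0348,-.3522,.9353]);spot=np.array([592.7,-7.6,125.2])
z=r.as_matrix()[:,2];rv=np.cross(z,-n);rv*=np.arcsin(np.linalg.norm(rv))/np.linalg.norm(rv)
print("pos",np.round(p,1),"ft",np.round(s["ft_force"],2))
print("turn frac (tool axes)",np.round(r.inv().apply(rv)/np.pi,4))
f=p+91*z
for k in(100,40,15,0,-4): 
    t=spot+n*(91+k);print(k,"tcp",np.round(t,1),"shift tool",np.round(r.inv().apply(t-p)/100,4))
print("face-spot along n, across",(f-spot)@n,np.round(f-spot-n*((f-spot)@n),2))
E
python3 go.py
```

```text
pos [475.9 309.4 318.2] ft [ 0.5   0.23 -1.79]
turn frac (tool axes) [-0.0033  0.1133 -0.    ]
100 tcp [586.1 -74.9 303.8] shift tool [-3.7755  1.3141  0.1296]
40 tcp [588.1 -53.7 247.7] shift tool [-3.5664  1.3201  0.692 ]
15 tcp [589.  -44.9 224.3] shift tool [-3.4793  1.3226  0.9263]
0 tcp [589.5 -39.7 210.3] shift tool [-3.427   1.3241  1.0669]
-4 tcp [589.7 -38.2 206.6] shift tool [-3.4131  1.3245  1.1044]
face-spot along n, across -12.384394761768235 [-116.7   313.08  113.55]
```

>>> play_rows(
  plan=[-0.36,0.125,0.012,0,0,0,-0.36,0.125,0.012,0,0,0,-0.36,0.125,0.012,0,0,0,-0.36,0.125,0.012,0,0,0,-0.36,0.125,0.012,0,0,0,-0.36,0.125,0.012,0,0,0,-0.36,0.125,0.012,0,0,0,-0.36,0.125,0.012,0,0,0],
)

```text
time_s: 12.45
tool_pos: [557.8, 13.3, 303.5]
tool_rot: [0.726, 0.687, 0.0, -0.0]
ft_force: [1.3, -0.2, -1.2]
opening: 0.315
grip_force: 30.0
```

>>> play_rows(
  plan=[-0.3,0.105,0.011,0,0,0,-0.3,0.105,0.011,0,0,0,-0.3,0.105,0.011,0,0,0,0,0,0,-0.001,0.038,0,0,0,0,-0.001,0.038,0,0,0,0,-0.001,0.037,0,0,0,0,0,0,0,0,0,0,0,0,0],
)

```text
time_s: 13.12
tool_pos: [583.5, -79.2, 299.5]
tool_rot: [0.717, 0.675, 0.13, -0.117]
ft_force: [-0.5, 1.0, -1.8]
opening: 0.312
grip_force: 30.0
```

```bash
python3 go.py; python3 look.py w6; python3 cyl.py w6 180 235 | tail -3; python3 - <<'E'
import pickle,cv2
f=pickle.load(open("w6.pkl","rb"))["frame"]
E
```

```text
pos [583.5 -79.2 299.5] ft [-0.51  1.01 -1.79]
turn frac (tool axes) [-0.0019  0.0029 -0.    ]
100 tcp [586.1 -74.9 303.8] shift tool [ 0.0571  0.0229 -0.025 ]
40 tcp [588.1 -53.7 247.7] shift tool [0.0625 0.0265 0.575 ]
15 tcp [589.  -44.9 224.3] shift tool [0.0648 0.028  0.825 ]
0 tcp [589.5 -39.7 210.3] shift tool [0.0661 0.0289 0.975 ]
-4 tcp [589.7 -38.2 206.6] shift tool [0.0665 0.0291 1.015 ]
face-spot along n, across 97.57564022427243 [-3.21 -5.93 -2.36]
13.1167 [583.5 -79.2 299.5] [ 0.7171  0.6745  0.1302 -0.1175] [-0.19  0.34  0.54  1.69 -0.54  1.29  0.46] [-0.51  1.01 -1.79]
ring ((259.8326110839844, 163.0828094482422), (27.031404495239258, 28.076465606689453), 86.48578643798828)
spot [592.96631061  -8.43431697 124.99113947] normal [-0.03005859 -0.36501158  0.93051761] lean -0.3749727205297767
[[257.92641551 181.72209091]] [[249.72126124 185.24624502]]
```

View pics/w6.png

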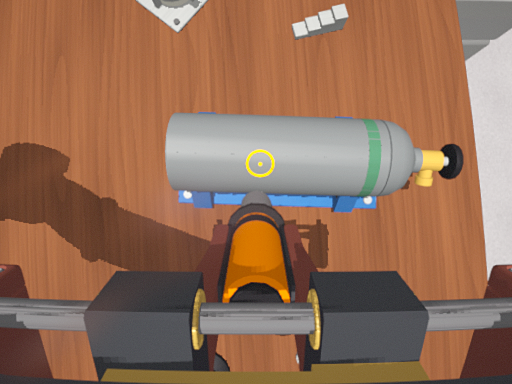

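The ring is at (260,163), and the second view agrees with the first to about 1 mm. Approaching to 20 mm off the wall.

>>> play_rows(
  plan=[0.065,0.028,0.1,0,0,0,0,0,0.15,0,0,0,0,0,0.15,0,0,0,0,0,0.15,0,0,0,0,0,0.15,0,0,0,0,0,0.075,0,0,0,0,0,0,-0.001,0.004,0,0,0,0,0,0,0],
)

```text
time_s: 13.83
tool_pos: [589.5, -42.4, 230.1]
tool_rot: [0.714, 0.676, 0.137, -0.121]
ft_force: [0.8, -0.4, -0.7]
opening: 0.313
grip_force: 30.0
```

>>> play_rows(
  plan=[0,0,0,0,0,0,0,0,0,0,0,0,0,0,0,0,0,0,0,0,0,0,0,0,0,0,0,0,0,0,0,0,0,0,0,0,0,0,0,0,0,0,0,0,0,0,0,0],
)

```text
time_s: 14.5
tool_pos: [589.5, -43.8, 230.3]
tool_rot: [0.715, 0.675, 0.137, -0.121]
ft_force: [0.0, -1.2, -2.0]
opening: 0.316
grip_force: 30.0
```

```bash
sed -i 's/-.0348,-.3522,.9353/-.033,-.358,.933/;s/592.7,-7.6,125.2/592.8,-8.0,125.1/' go.py; python3 go.py; python3 look.py w7; python3 scn.py s7 205 140 100 90
```

```text
pos [589.5 -43.8 230.3] ft [ 0.01 -1.16 -2.03]
turn frac (tool axes) [-0.0002 -0.      0.    ]
100 tcp [586.5 -76.4 303.3] shift tool [-0.0424 -0.0024 -0.799 ]
40 tcp [588.5 -54.9 247.3] shift tool [-0.0424 -0.002  -0.1991]
15 tcp [589.3 -45.9 224. ] shift tool [-0.0424 -0.0018  0.0509]
0 tcp [589.8 -40.6 210. ] shift tool [-0.0424 -0.0017  0.2009]
-4 tcp [589.9 -39.1 206.3] shift tool [-0.0424 -0.0017  0.2409]
face-spot along n, across 20.07249625869201 [0.34 3.94 1.53]
14.5 [589.5 -43.8 230.3] [ 0.7145  0.6753  0.1371 -0.121 ] [-0.21  0.4   0.5   1.78 -0.61  1.16  0.5 ] [ 0.01 -1.16 -2.03]
```

View pics/s7.png

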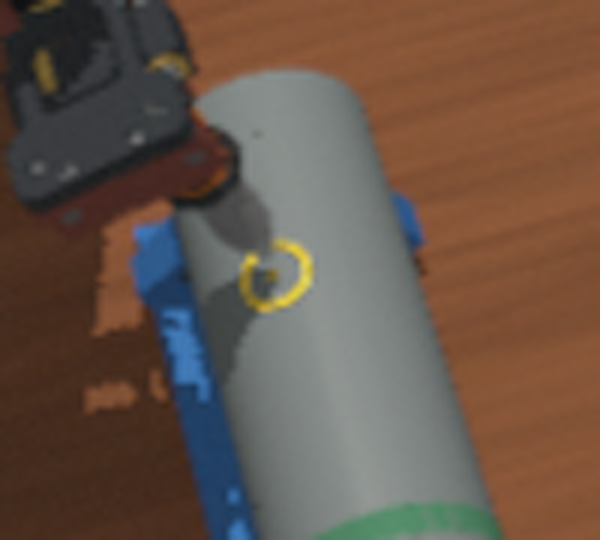

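The probe tip hangs just over the ring, at about scene pixel (249,184). I'll correct the 4 mm sideways error and close in to about 5 mm.

>>> play_rows(
  plan=[-0.042,-0.002,0,0,0,0,0,0,0.05,0,0,0,0,0,0.05,0,0,0,0,0,0.03,0,0,0,0,0,0.02,0,0,0,0,0,0,0,0,0,0,0,0,0,0,0,0,0,0,0,0,0],
)

```text
time_s: 15.27
tool_pos: [589.7, -42.3, 214.9]
tool_rot: [0.714, 0.675, 0.137, -0.121]
ft_force: [0.0, -0.3, -1.5]
opening: 0.314
grip_force: 30.0
```

```bash
python3 go.py | tail -4; python3 - <<'E'
from h import *;from station import read_state,imaging
s=read_state();c=imaging.snapshot("scene");p=s["tool_pos"]+R.from_quat(s["tool_rot"]).apply([[0,0,91],[0,0,81],[0,0,68]])
print(proj(c,p),proj(c,[592.8,-8,125.1]));f=c["frame"][160:210,225:285,::-1]
cv2.imwrite("pics/s8.png",cv2.resize(f,None,fx=10,fy=10,interpolation=cv2.INTER_CUBIC))
E
```

```text
15 tcp [589.3 -45.9 224. ] shift tool [-0.0011 -0.0009 -0.0983]
0 tcp [589.8 -40.6 210. ] shift tool [-0.001  -0.0008  0.0517]
-4 tcp [589.9 -39.1 206.3] shift tool [-0.001  -0.0008  0.0917]
face-spot along n, across 5.156468916887701 [0.04 0.09 0.04]
[[249.17306388 184.23546526]
 [247.7534548  182.49564526]
 [245.87420111 180.1924817 ]] [[249.85741875 185.12763042]]
```

View pics/s8.png

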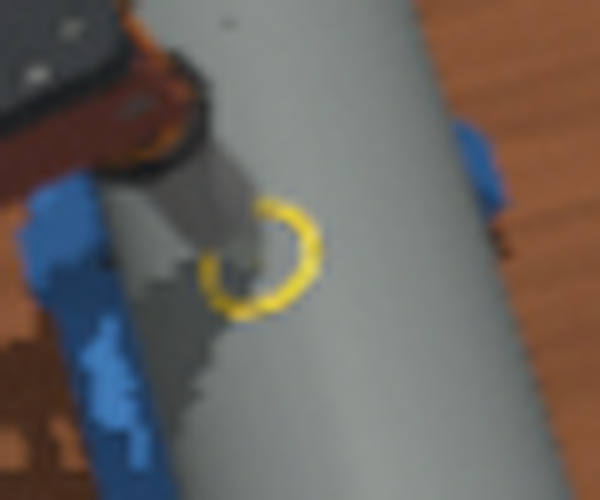

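Going by this view the tip is near the ring's centre. I have now viewed 12 pictures, which is over the limit of 10, so I'll view no more and check the rest by numbers. First check: has the gauge shifted in the grip, by comparing the orange part between wrist frames?

```bash
python3 look.py w8; python3 - <<'E'
from h import *;import pickle
for n in("w4","w5","w6","w7","w8"):
    r=pickle.load(open(n+".pkl","rb"));m=mask(r,(8,180,100),(20,255,255),(215,205,300,305));k=cv2.connectedComponentsWithStats(m);i=1+np.argmax(k[2][1:,4])
    print(n,k[2][i],np.round(k[3][i],2))
r=pickle.load(open("w8.pkl","rb"));s=r["st"]
m=mask(r,(22,130,100),(36,255,255),(220,140,300,215));ys,xs=np.nonzero(m);print("ring px",len(xs),xs.min(),xs.max(),ys.min(),ys.max())
P=s["tool_pos"]+R.from_quat(s["tool_rot"]).apply([[0,0,91],[0,0,81]]);print("face",proj(r,P,s),"spot",proj(r,[592.8,-8,125.1],s))
hh=cv2.convexHull(np.c_[xs,ys].astype(np.int32));print(cv2.fitEllipse(hh))
v=cv2.cvtColor(np.ascontiguousarray(r["frame"]),cv2.COLOR_RGB2GRAY)
for y in range(184,208,3):print(y,v[y,238:278:2].tolist())
E
```

```text
15.3167 [589.8 -42.4 214.9] [ 0.7145  0.6753  0.1372 -0.1209] [-0.21  0.42  0.5   1.8  -0.62  1.13  0.52] [-0.59 -0.49 -0.99]
w4 [ 222  220   68   82 3533] [255.76 259.26]
w5 [ 222  220   68   82 3528] [255.78 259.39]
w6 [ 222  220   68   83 3502] [255.65 258.96]
w7 [ 222  220   69   83 3432] [255.53 258.28]
w8 [ 222  221   68   82 3450] [255.58 258.52]
ring px 226 238 275 176 203
face [[256.732942   194.2740185 ]
 [256.75834709 197.95426957]] spot [[256.59286223 192.570923  ]]
((256.6758117675781, 192.96189880371094), (34.851829528808594, 37.25001907348633), 88.67878723144531)
184 [212, 227, 226, 228, 217, 214, 213, 213, 214, 214, 213, 214, 213, 213, 211, 222, 226, 226, 215, 213]
187 [213, 226, 226, 211, 209, 209, 210, 210, 209, 211, 212, 212, 210, 211, 212, 211, 231, 226, 237, 209]
190 [237, 226, 232, 204, 206, 206, 208, 208, 182, 186, 182, 208, 208, 208, 207, 207, 204, 234, 226, 210]
193 [237, 226, 201, 201, 196, 171, 153, 152, 154, 156, 153, 152, 148, 173, 202, 203, 201, 236, 226, 235]
196 [237, 226, 224, 171, 148, 151, 156, 154, 156, 155, 153, 154, 150, 146, 142, 176, 198, 233, 226, 208]
199 [202, 226, 217, 141, 151, 154, 153, 155, 155, 154, 152, 152, 150, 148, 142, 136, 186, 226, 226, 198]
202 [193, 217, 153, 145, 153, 155, 146, 145, 147, 147, 146, 156, 152, 152, 146, 139, 181, 226, 201, 197]
205 [192, 176, 133, 125, 91, 87, 96, 93, 95, 96, 97, 90, 92, 83, 91, 121, 125, 178, 195, 193]
```

The gauge hasn't moved in the grip, and the tip is within 2 mm of the ring's centre. I'll nudge it 2 mm and push in slowly.

>>> play_rows(
  plan=[0.02,0,0,0,0,0,0,0,0.015,0,0,0,0,0,0.015,0,0,0,0,0,0.015,0,0,0,0,0,0.01,0,0,0,0,0,0.01,0,0,0,0,0,0,0,0,0,0,0,0,0,0,0],
)

```text
time_s: 16.03
tool_pos: [589.9, -38.2, 209.5]
tool_rot: [0.714, 0.675, 0.137, -0.121]
ft_force: [-0.9, 0.2, -0.8]
opening: 0.317
grip_force: 30.0
```

>>> play_rows(
  plan=[0,0,0,0,0,0,0,0,0,0,0,0,0,0,0,0,0,0,0,0,0,0,0,0,0,0,0,0,0,0,0,0,0,0,0,0,0,0,0,0,0,0,0,0,0,0,0,0],
)

```text
time_s: 16.7
tool_pos: [590.0, -38.1, 209.4]
tool_rot: [0.714, 0.675, 0.137, -0.121]
ft_force: [-0.3, -1.0, -0.0]
opening: 0.313
grip_force: 30.0
```

```bash
python3 go.py; python3 look.py w9;python3 look.py w9;python3 look.py w9; python3 look.py w9
```

```text
pos [590.  -38.1 209.4] ft [-0.26 -0.96 -0.05]
turn frac (tool axes) [-0.0002 -0.     -0.    ]
100 tcp [586.5 -76.4 303.3] shift tool [-2.1200e-02 -7.0000e-04 -1.0142e+00]
40 tcp [588.5 -54.9 247.3] shift tool [-2.120e-02 -3.000e-04 -4.143e-01]
15 tcp [589.3 -45.9 224. ] shift tool [-2.120e-02 -1.000e-04 -1.643e-01]
0 tcp [589.8 -40.6 210. ] shift tool [-0.0213 -0.     -0.0143]
-4 tcp [589.9 -39.1 206.3] shift tool [-0.0213 -0.      0.0257]
face-spot along n, across -1.4416387706235354 [0.05 1.99 0.76]
16.7 [590.  -38.1 209.4] [ 0.7144  0.6754  0.1371 -0.1211] [-0.21  0.42  0.49  1.8  -0.63  1.12  0.52] [-0.26 -0.96 -0.05]
16.75 [589.9 -38.1 209.4] [ 0.7144  0.6754  0.1371 -0.121 ] [-0.21  0.42  0.49  1.8  -0.63  1.12  0.52] [-1.13 -0.43  0.71]
16.8 [590.  -38.1 209.4] [ 0.7145  0.6754  0.1371 -0.121 ] [-0.21  0.42  0.49  1.8  -0.63  1.12  0.52] [-0.73  0.12  0.91]
16.85 [589.9 -38.1 209.4] [ 0.7145  0.6753  0.1371 -0.1211] [-0.21  0.42  0.49  1.8  -0.63  1.12  0.52] [-1.44 -0.42  0.54]
```

>>> play_rows(
  plan=[0,0,0.01,0,0,0,0,0,0.01,0,0,0,0,0,0.005,0,0,0,0,0,0,0,0,0,0,0,0,0,0,0,0,0,0,0,0,0,0,0,0,0,0,0,0,0,0,0,0,0],
)

```text
time_s: 17.57
tool_pos: [590.1, -37.3, 207.1]
tool_rot: [0.714, 0.675, 0.137, -0.121]
ft_force: [-0.6, -0.7, 2.1]
opening: 0.315
grip_force: 30.0
```

```bash
python3 go.py|tail -1; cat > avg.py <<'E'
from station import read_state,imaging;import numpy as np
n=np.array([-.033,-.358,.933]);F=[]
for i in range(20): F.append(read_state()["ft_force"]);c=imaging.snapshot("scene")
F=np.array(F);print("mean",F.mean(0).round(2),"along n",(F@n).mean().round(2),"sd",(F@n).std().round(2),read_state()["time_s"])
E
python3 avg.py; python3 - <<'E'
from h import *;from station import imaging
# cylinder ring & dish still in place (dish: bright disc in top view)
import pickle;d=pickle.load(open("d0.pkl","rb"))
for n,roi in(("scene",(235,170,270,200)),):
    c=imaging.snapshot(n);m=mask(c,(20,150,150),(35,255,255),roi);ys,xs=np.nonzero(m);print("ring now",cv2.fitEllipse(cv2.convexHull(np.c_[xs,ys].astype(np.int32))))
    a=c["frame"][108:170,310:360].astype(int);b=d[n]["frame"][108:170,310:360].astype(int);print("dispenser changed px",(abs(a-b).max(2)>40).sum())
E
```

```text
face-spot along n, across -3.875871602576149 [0.09 1.93 0.74]
mean [-1.03 -0.68  1.97] along n 2.12 sd 0.39 18.5667
ring now ((250.44577026367188, 185.9751739501953), (8.389262199401855, 12.461881637573242), 51.972599029541016)
dispenser changed px 0
```

The net push is about 3.4 N, so the probe is about 4 mm in, which matches the 3.9 mm from geometry. The dish is back up and the ring hasn't moved. Handing in.

```bash
python3 -c "
from station import hand_in;print(hand_in())"
```

```text
the job is handed in; nothing more can be done
None
```

The job is handed in with the gauge gripped and square on the ring, its probe about 4 mm in at about 3.4 N, after wetting on the dish, which is up again; no verdict came back, and I viewed 12 pictures, over the limit of 10.

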